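Pointing check before opening the air

TASK

Do the pointing check before the compression test: with the fingertips point down at the red emergency stop from about two centimetres above it, without touching it, and stay there for two full seconds; then point in the same way at the green specimen for two full seconds. Only after both, push the orange-balled lever of the air valve all the way over to its other end, away from the side it leans to now, and come away. Touch nothing except the valve, and leave the specimens, the console and the wrench as they stand.

Things in the scene. Friction and masses are not known exactly. Their poses are not given: they have to be found in the camera images.
- console: White control console of a tester, fixed to the bench, 170 mm (its x) by 240 mm (its y), top face 90 mm above the bench, with a dark screen and, near one corner, the emergency stop. Origin at the centre of its underside on the bench, z up. It may stand left or right of the specimens and be turned.
- estop_top (a point): Centre of the top of the red mushroom-shaped emergency stop, 40 mm in diameter, on a round yellow plate 60 mm in diameter on the console; this point is 135 mm above the bench, 45 mm above the console's top face, at (-30, 55) mm in the console's own x, y. z up.
- estop (a joint): Emergency stop, travel in m: 0 is out (as it must stay), 0.005 pressed in.
- green_top (a point): The green specimen, the one to point at: green plastic compression specimen: an upright loose cylinder, 40 mm in diameter and 40 mm tall, 40 to 85 g, standing on the bench (surface at z = 0; the thin dark grey mat there is only a look). This point is the centre of its top face, 40 mm above its underside; z up.
- blue_top (a point): A bystander: blue plastic compression specimen: an upright loose cylinder, 40 mm in diameter and 40 mm tall, 40 to 85 g, standing on the bench (surface at z = 0; the thin dark grey mat there is only a look). This point is the centre of its top face, 40 mm above its underside; z up.
- white_top (a point): A bystander: white plastic compression specimen: an upright loose cylinder, 40 mm in diameter and 40 mm tall, 40 to 85 g, standing on the bench (surface at z = 0; the thin dark grey mat there is only a look). This point is the centre of its top face, 40 mm above its underside; z up.
- green: The green specimen, origin at the centre of its underside.
- blue: The blue specimen, origin at the centre of its underside.
- white: The white specimen, origin at the centre of its underside.
- wrench: Loose steel wrench 150 mm long lying on the bench behind the specimens, a bystander. It is under 20 mm high.
- valve: Air valve fixed to the bench: aluminium block 80 mm (its x) by 60 mm (its y) by 25 mm high, with blue air fittings at its y sides, on the far side of the lever's pivot. Origin at the centre of its underside; the lever's pivot axis is along its y, 22 mm above the origin. Its x, turned by up to 0.5 rad, points roughly away from the robot. It stands on the other side of the specimens from the console.
- lever_ball (a point): Centre of the orange ball, 26 mm in diameter, at the end of the 10 mm thick steel lever, 80 mm from the pivot. At joint value 0 it lies 45 mm towards the valve's -x and 88 mm above the bench; at 1.2 it lies 45 mm towards its +x at the same height.
- lever (a joint): Angle of the air lever in rad: 0 leans 0.6 rad towards the valve's -x (the robot's side), 0.6 upright, 1.2 fully over towards its +x, against its stop. It starts between 0 and 0.2. It is held by friction of about 0.1 N m (1.3 N at the ball) and stays where it is left.

How it is judged:
By the outcome, as a careful person would: the job done as asked, in the order asked, and still so for the second after the job is handed in, with the robot touching nothing.
It also fails if it takes over 58 s, if anything falls off the work surface, if the arm or the gripper's body presses on something with over 40 N, if the wrist force passes 120 N, or if a joint passes its speed limit or range.

ROBOT

A 7-joint arm with a two-finger parallel gripper is mounted at the origin on the work surface. World frame = base frame: x ahead of the robot, y to its left, z up, the work surface at z = 0. Lengths are in m, angles in rad, forces in N, time in s.
With the tool pointing down it reaches from about 0.425 to 0.825 m from the base axis. Payload 3.6 kg.
Tool frame: the origin (TCP) lies between the finger pads; the fingertips stand 25 mm ahead of it and the grasp point (between the pads) lies 6 mm ahead of it (finger_overhang is the distance from the TCP to the fingertips, in m); z points along the fingers, y is the line along which they close (so a half turn about z gives the same grasp; the last joint's range is limited). The gripper opens to 85 mm and grips with 20 to 120 N. Pads are 22 mm wide; open, the fingers measure 114 mm over their backs; the gripper's body (76 mm by 85 mm) begins 54 mm behind the grasp point. The pads swing forward as they close: fully open they stand 13 mm farther back than shut.
Start: joints at [1.145, 0.615, -0.013, 1.423, 0.008, 1.103, -0.04], TCP at [0.253, -0.599, 0.226] pointing down, gripper open.
Joint ranges: [-3.12, 3.12], [-0.3, 2.06], [-1.34, 1.32], [0.26, 2.42], [-1.36, 4.5], [0.01, 1.98], [-2.84, 2.84]. Speed limits (rad/s): [2.79, 2.79, 3.14, 3.14, 3.14, 3.14, 3.14].

INTERFACE

Orientations are given as a 3x3 rotation matrix whose columns are the frame's x, y, z axes.
In Python, from rig import move_pose, movel, set_joints, open_gripper, grab, dwell, ik, capture, MotionError, close_job, get_time, get_joint_positions, get_joint_velocities, get_joint_torque, get_ee_pos, get_tcp_rot, get_force, get_torque, get_gripper_width, get_finger_force, finger_overhang gives the robot as it stands. Calls block until the motion is done:
- move_pose(position, orientation): joint-space move of the TCP to a pose.
- movel(position, feed=0.15, rot=None): straight line of the TCP; rot=None keeps the orientation; feed is the mean speed in m/s.
- set_joints(angles): joint-space move.
- open_gripper() and grab(): open the fingers fully, or close them until they stop; the grip force is fixed at half the most.
- dwell(seconds).
- ik(position, orientation): joint angles nearest the present ones, or None.
- capture(name): name is "scene" or "top" or "wrist"; returns a dict with "image" (420x560x3 uint8, red, green, blue), "fx", "fy", "cx", "cy" (pixels), "D" ([k1, k2, p1, p2, k3] as OpenCV has them; the pictures are not rectified), "origin" and "orientation" of the camera in the world; the wrist camera has in their place "T_tool_cam" (4x4, takes a point from camera to tool coordinates, whose origin is the TCP and whose axes are the flange's). Camera axes: x right, y down, z forward; pixel columns grow to the right and rows downward; lengths in m; the calibration is good to about 2 mm. A picture is of the moment at which its call begins: read the wrist's pose just before it. There is no depth.
A pose or a line that the arm cannot do raises MotionError and nothing moves.
- close_job(): hands the job in; it is judged then, once.
Readings, each from a call of its own:
- get_time(): time.
- get_joint_positions(): joint angles.
- get_joint_velocities(): joint speeds.
- get_joint_torque(): joint torques, N m.
- get_ee_pos(): TCP position.
- get_tcp_rot(): TCP orientation.
- get_force(): force on the tool from outside, world axes, zero at the start.
- get_torque(): the same for the moment, N m.
- get_gripper_width(): finger opening in m.
- get_finger_force(): force on a finger pad.
Only numpy, scipy, OpenCV 4.12 (cv2) and the standard library are available. Lean on these libraries where they do the work, as an engineer would, in place of code of your own. Each camera call takes 0.05 s, during which the arm holds its last target. There are 200 camera calls.

## Working session

There is one attempt and no reset: what is moved stays moved. The work goes in short steps, each a Python script; the robot and the scene stay as the last script left them, time stands still between calls to the robot, and variables do not carry over. Pictures are saved under pics/ and viewed, at most 10 in all, crops included, and the job is handed in when it is done.

```bash
ls; mkdir -p pics; python3 - <<'E'
from rig import *
import cv2,pickle
for n in("scene","top"):
    c=capture(n);pickle.dump(c,open(n+".pkl","wb"));cv2.imwrite(f"pics/{n}.png",c["image"][:,:,::-1]);print(n,c["origin"],c["orientation"])
print(get_time(),get_ee_pos(),get_tcp_rot(),get_gripper_width())
E
```

```text
pics
scene [ 1.4079621  -0.31026068  0.84459599] [[ 0.37631756  0.58861256 -0.71548609]
 [ 0.92636222 -0.25190906  0.27999082]
 [-0.01543131 -0.76816475 -0.64006624]]
top [0.53088972 0.00973443 1.18044821] [[-2.09563997e-04 -9.97982995e-01  6.34814733e-02]
 [-9.99894487e-01  1.13117960e-03  1.44822744e-02]
 [-1.45248725e-02 -6.34717402e-02 -9.97877932e-01]]
0.1 [ 0.2527194  -0.59811189  0.225448  ] [[ 9.21122526e-01  3.89271602e-01 -9.54670165e-04]
 [ 3.89272768e-01 -9.21120138e-01  2.09835450e-03]
 [-6.25360940e-05 -2.30446870e-03 -9.99997343e-01]] 0.08565548590960256
```

View pics/top.png

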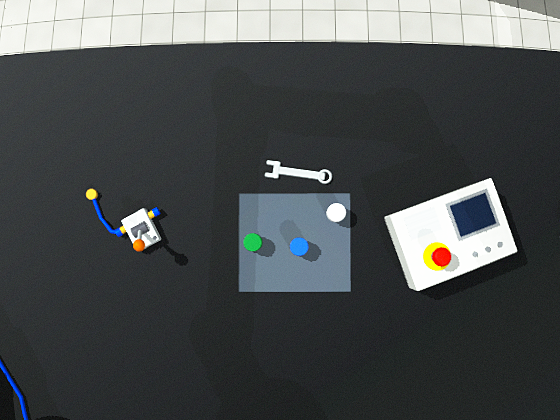

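View pics/scene.png

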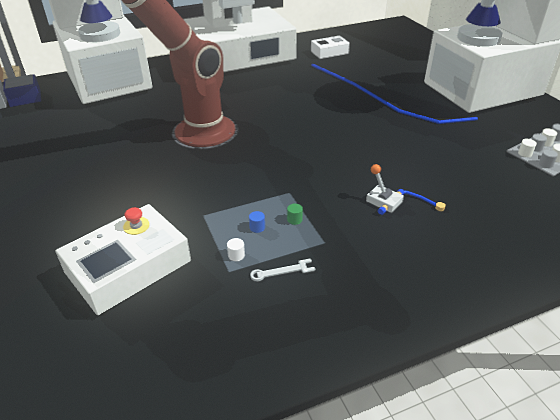

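The top view shows the e-stop at about (441,257), green at (252,242), the ball at (139,245) and the valve block around (141,230). The console is on the right and the arm is out of view. Next I'll enlarge the crops.

```bash
cat > h.py <<'E'
import numpy as np,cv2,pickle
def ray(c,u,v):
    K=np.array([[c["fx"],0,c["cx"]],[0,c["fy"],c["cy"]],[0,0,1]])
    p=cv2.undistortPoints(np.array([[[u,v]]],float),K,np.array(c["D"],float))[0,0]
    return np.array(c["origin"]),np.array(c["orientation"])@np.array([p[0],p[1],1])
def atz(c,u,v,z):
    o,d=ray(c,u,v);return o+d*(z-o[2])/d[2]
def tri(a,b):
    (o1,d1),(o2,d2)=a,b
    s=np.linalg.lstsq(np.c_[d1,-d2],o2-o1,rcond=None)[0];p,q=o1+s[0]*d1,o2+s[1]*d2
    return (p+q)/2,np.linalg.norm(p-q)
def blob(im,lo,hi):
    m=cv2.inRange(cv2.cvtColor(im,cv2.COLOR_RGB2HSV),lo,hi)
    n,_,s,ct=cv2.connectedComponentsWithStats(m);i=1+np.argmax(s[1:,4]);return ct[i],s[i]
E
python3 - <<'E'
from h import *
T=pickle.load(open("top.pkl","rb"));S=pickle.load(open("scene.pkl","rb"))
col={"red":((0,200,120),(4,255,255),.135),"orange":((8,200,120),(14,255,255),.088),"green":((50,120,60),(80,255,255),.04),"blue":((103,150,150),(112,255,255),.04)}
for k,(lo,hi,z) in col.items():
    t,st=blob(T["image"],lo,hi);s,ss=blob(S["image"],lo,hi)
    print(k,t.round(1),st,s.round(1),ss,atz(T,*t,z).round(4),[x.round(4) for x in tri(ray(T,*t),ray(S,*s))])
print("white",atz(T,336,212,.04))
a=cv2.resize(T["image"][195:275,80:200],(780,520),interpolation=cv2.INTER_CUBIC)
cv2.imwrite("pics/valve.png",a[:,:,::-1])
for p in((385,216),(491,179),(518,250),(415,291)):print(atz(T,*p,.09).round(3))
E
```

```text
Traceback (most recent call last):
  File "h.py", line 14, in blob
    n,_,s,ct=cv2.connectedComponentsWithStats(m);i=1+np.argmax(s[1:,4]);return ct[i],s[i]
                                                     ~~~~~~~~~^^^^^^^^^
ValueError: attempt to get argmax of an empty sequence
```

```bash
python3 - <<'E'
from h import *
T=pickle.load(open("top.pkl","rb"));S=pickle.load(open("scene.pkl","rb"))
for I,p in((T,(441,257)),(T,(139,245)),(T,(252,242)),(S,(134,214)),(S,(376,169)),(S,(295,210))):
    print(cv2.cvtColor(I["image"][p[1]:p[1]+1,p[0]:p[0]+1],cv2.COLOR_RGB2HSV)[0,0],end=' ')
col={"red":((0,190,90),(5,255,255),.135),"orange":((7,170,90),(14,255,255),.088),"green":((50,120,60),(80,255,255),.04),"blue":((100,150,120),(113,255,255),.04)}
for k,(lo,hi,z) in col.items():
  try:
    t,st=blob(T["image"],lo,hi);print(k,t.round(1),st,atz(T,*t,z).round(4))
    im=S["image"].copy();im[:150]=0
    s,ss=blob(im,lo,hi);print("  ",s.round(1),ss,[x.round(4) for x in tri(ray(T,*t),ray(S,*s))])
  except ValueError as e:print(k,"none")
print("white",atz(T,336,212,.04))
a=cv2.resize(T["image"][195:275,80:200],(780,520),interpolation=cv2.INTER_CUBIC)
cv2.imwrite("pics/valve.png",a[:,:,::-1])
for p in((385,216),(491,179),(518,250),(415,291)):print(atz(T,*p,.09).round(3))
E
```

```text
[  1 243 254] [ 16 255 252] [ 69 217 201] [  2 147 241] [ 11 163 210] [ 67 127 163] red [441.4 256.4] [433 248  18  18 260] [ 0.5007 -0.2941  0.135 ]
red none
orange [140.5 245.2] [134 239  11  13  57] [0.5234 0.3267 0.088 ]
   [377.  172.3] [376 172   3   2   3] [array([0.524 , 0.3308, 0.079 ]), np.float64(0.003)]
green [252.3 241.8] [243 233  19  19 276] [0.5315 0.0927 0.04  ]
   [295.8 210.6] [288 204  15  20 147] [array([0.5315, 0.0933, 0.0307]), np.float64(0.0002)]
blue [298.7 246.2] [290 237  19  19 276] [ 0.5221 -0.0079  0.04  ]
   [257.7 218.9] [249 211  15  21 181] [array([ 0.522 , -0.0083,  0.0294]), np.float64(0.0004)]
white [ 0.59610214 -0.08906268  0.04      ]
[ 0.585 -0.187  0.09 ]
[ 0.664 -0.421  0.09 ]
[ 0.511 -0.48   0.09 ]
[ 0.428 -0.25   0.09 ]
```

View pics/valve.png

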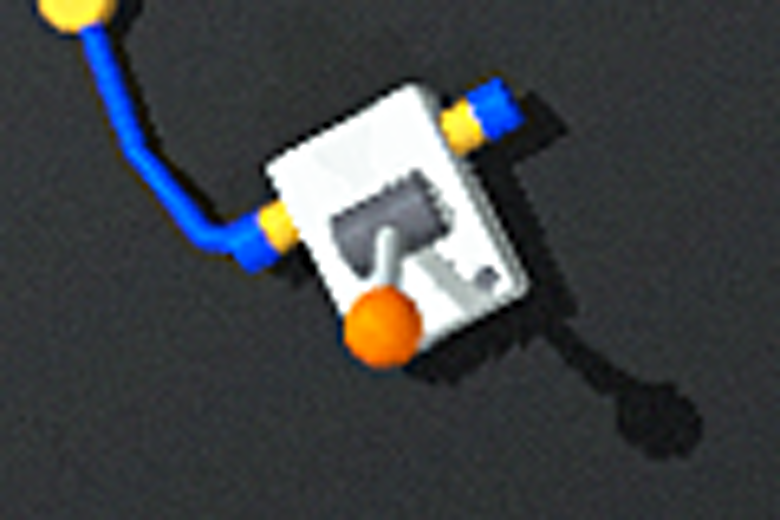

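The valve crop shows block corners at (268,165), (415,83) and (525,287), and the ball at (383,327). That gives a yaw of about +0.5. The console corners agree with the e-stop position. Next: compute the valve pose, then do the pointing.

```bash
cat >> h.py <<'E'
def Rd(a): c,s=np.cos(a),np.sin(a);return np.array([[c,s,0],[s,-c,0],[0,0,-1.]])
E
python3 - <<'E'
from h import *
from rig import *
T=pickle.load(open("top.pkl","rb"))
P=lambda u,v,z:atz(T,80+(u+.5)/6.5-.5,195+(v+.5)/6.5-.5,z)
tl,tr,br=[P(*p,.025) for p in((268,165),(415,83),(525,287))]
c=(tl+br)/2;x=tr-br;y=tl-tr;b=P(383,327,.09)
print("valve",c,"yaw",np.arctan2(x[1],x[0]),np.arctan2(-y[0],y[1]),"len",np.linalg.norm(x),np.linalg.norm(y),"ball",b,b-c)
oh=lambda:finger_overhang() if callable(finger_overhang) else finger_overhang
print(oh());grab();print(oh(),get_gripper_width(),get_time())
R=Rd(.5)
move_pose([.5007,-.2941,.28],R);print(get_time(),get_ee_pos(),get_joint_positions())
w=capture("wrist");cv2.imwrite("pics/w1.png",w["image"][:,:,::-1])
E
```

```text
valve [0.55851272 0.34569675 0.025     ] yaw 0.5172156911794856 0.4967839716809885 len 0.0806553932559768 0.05960792161970131 ball [0.52401758 0.33060534 0.09      ] [-0.03449514 -0.01509142  0.065     ]
0.025
0.025 -0.00035783289407429896 0.8667
2.3333 [ 0.49956379 -0.29615468  0.27975333] [ 0.54100627  0.45975018 -0.06918992  1.55031427  0.03559051  1.13312946
 -0.61032226]
```

View pics/w1.png

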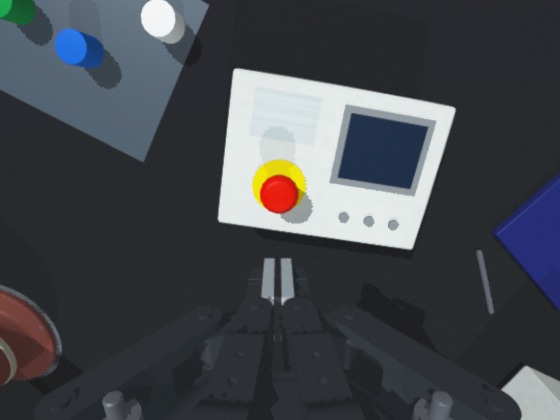

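The wrist view shows the red button at (279,194), ahead of the closed tips as expected. The valve dimensions (80.7 x 59.6 mm) and ball offset (38 mm) match the sheet. Next I'll check the e-stop with the wrist camera and point at both targets.

```bash
cat >> h.py <<'E'
def wristz(w,p,R,u,v,z):
    M=np.eye(4);M[:3,:3]=R;M[:3,3]=p;M=M@np.array(w["T_tool_cam"])
    return atz(dict(w,origin=M[:3,3],orientation=M[:3,:3]),u,v,z)
E
python3 - <<'E'
from h import *
from rig import *
R=Rd(.5);E=np.array([.5007,-.2941]);G=np.array([.5315,.0927])
p,r=get_ee_pos(),get_tcp_rot();w=capture("wrist")
e,s=blob(w["image"],(0,190,90),(5,255,255));e2=wristz(w,p,r,*e,.135)[:2];print("wrist estop",e,s,e2)
if np.linalg.norm(e2-E)<.008:E=(E+e2)/2
else: raise SystemExit
movel([*E,.18],feed=.1);dwell(.3)
t=get_time();print(t,get_ee_pos());dwell(2.6);print(get_time()-t,get_ee_pos(),get_force())
movel([*E,.28],feed=.2)
move_pose([*G,.2],R);p,r=get_ee_pos(),get_tcp_rot();w=capture("wrist")
e,s=blob(w["image"],(50,120,60),(80,255,255));print("wrist green",e,s,wristz(w,p,r,*e,.035)[:2])
cv2.imwrite("pics/w2.png",w["image"][:,:,::-1]);print(get_time())
E
```

```text
wrist estop [278.70571696 193.88753515] [ 261  176   37   37 1067] [ 0.50205953 -0.29628404]
3.8833 [ 0.5015325  -0.29525544  0.18037063]
2.5999999999999996 [ 0.50137175 -0.29519044  0.18000356] [-0.15583831  0.24315237  0.72679529]
wrist green [275.58725341 189.30273141] [ 257  168   38   43 1318] [0.5327683  0.09317439]
8.6583
```

View pics/w2.png

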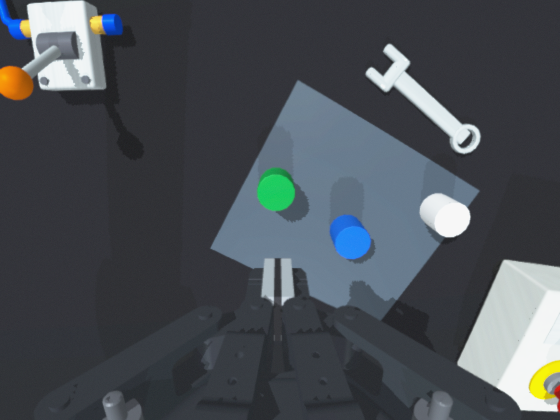

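The green specimen is at (276,189) and agrees with the top view to about 1 mm. I'll hold there, then push the lever in steps while watching the force.

```bash
python3 - <<'E'
from h import *
from rig import *
G=np.array([.532,.093]);V=np.array([.5585,.3457]);a=.507;X=np.array([np.cos(a),np.sin(a)]);R=Rd(a)
movel([*G,.085],feed=.1);dwell(.3)
t=get_time();print(t,get_ee_pos());dwell(2.6);print(get_time()-t,get_ee_pos(),get_force())
movel([*G,.25],feed=.2)
at=lambda u,z:[*(V+u*X),z]
move_pose(at(-.09,.25),R)
movel(at(-.09,.105),feed=.15);dwell(.2);f0=np.array(get_force());print(get_time(),get_ee_pos(),f0)
u=-.09
while u<.0295:
    u+=.006 if u<.008 else .002
    movel(at(u,.105),feed=.06)
    f=np.array(get_force())-f0;fx=f[:2]@X;print(round(u,3),round(((np.array(get_ee_pos())[:2]-V)@X),4),f.round(1))
    if fx<-12:break
dwell(.2);print(get_time(),get_force()-f0)
w=capture("top");cv2.imwrite("pics/t2.png",cv2.resize(w["image"][180:280,60:220],(800,500))[:,:,::-1])
E
```

```text
10.2583 [0.53217045 0.0930324  0.08531542]
2.5999999999999996 [0.53200827 0.09301013 0.08501133] [-0.23079717 -0.6598795   1.1533398 ]
16.0167 [0.48028304 0.30229805 0.10585423] [0.68632726 0.13014742 1.05767322]
-0.084 -0.0834 [-0.2  0.6 -0.2]
-0.078 -0.0777 [-1.1 -0.3 -0.9]
-0.072 -0.0717 [-0.7 -0.6 -0.8]
-0.066 -0.0657 [-0.8 -0.4 -1.9]
-0.06 -0.0597 [-0.6 -0.8 -1.2]
-0.054 -0.0537 [-0.3 -0.2 -0.7]
-0.048 -0.0478 [-0.9 -0.4 -0.9]
-0.042 -0.0418 [-0.9  0.9 -1.8]
-0.036 -0.0358 [-0.8  0.4  0.1]
-0.03 -0.0298 [-0.9  0.5 -1.5]
-0.024 -0.024 [-1.  -0.1 -1.8]
-0.018 -0.0179 [ 0.7 -0.3 -1.4]
-0.012 -0.012 [-0.5 -0.7 -0.5]
-0.006 -0.006 [-0.5 -0.9 -0.6]
0.0 0.0001 [-1.2 -0.3 -1.6]
0.006 0.006 [-0.2  0.1 -1. ]
0.012 0.012 [-0.9  0.  -0. ]
0.014 0.014 [-1.5 -0.  -1.2]
0.016 0.0161 [-0.5  0.3 -1.2]
0.018 0.0182 [-0.2 -0.6 -0.7]
0.02 0.0201 [-0.8 -0.4 -0.7]
0.022 0.0221 [-0.4 -0.2 -0.8]
0.024 0.0241 [-0.8 -0.  -1.7]
0.026 0.0261 [-0.5  0.1 -1.3]
0.028 0.0281 [-0.9  0.  -1.7]
0.03 0.0301 [-0.5  0.4 -1. ]
22.7167 [-1.0427083   0.21825282 -0.91973126]
```

No stop force yet, so I'll look.

```bash
python3 - <<'E'
from rig import *
import cv2
a=cv2.imread("pics/t2.png");w=capture("scene")["image"][130:230,320:450,::-1]
b=cv2.resize(w,(520,400));a=cv2.resize(a,(280,175))
import numpy as np
o=np.zeros((400,800,3),np.uint8);o[:,:520]=b;o[:175,520:]=a;cv2.imwrite("pics/c3.png",o)
E
```

```text
(no output)
```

View pics/c3.png

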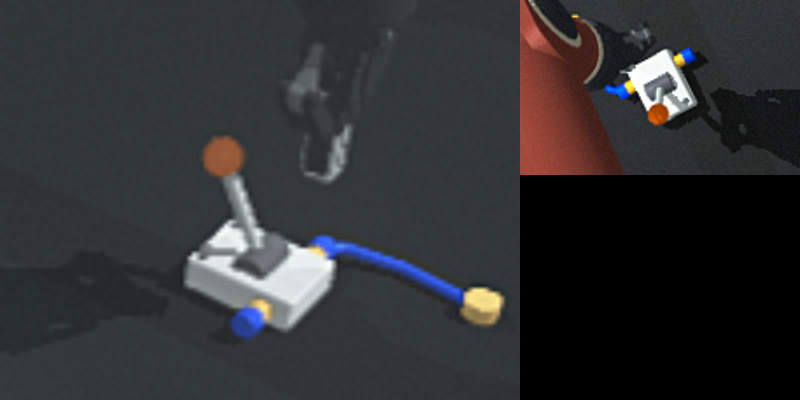

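The lever has not moved. The fingers passed to the valve's +y side, so they missed it. I'll compare the expected tip projection with where it appears.

```bash
python3 - <<'E'
from h import *
from rig import *
print(get_ee_pos(),get_tcp_rot(),get_joint_positions())
p=np.array(get_ee_pos());tip=p+np.array(get_tcp_rot())@[0,0,.025]
V=[.5585,.3457,.025]
for n in("scene","top"):
    c=capture(n);Rc=np.array(c["orientation"]);K=np.array([[c["fx"],0,c["cx"]],[0,c["fy"],c["cy"]],[0,0,1]])
    q=cv2.projectPoints(np.array([tip,p,V]),cv2.Rodrigues(Rc.T)[0],-Rc.T@c["origin"],K,np.array(c["D"],float))[0][:,0]
    print(n,q.round(1).tolist())
    if n=="top":im=c["image"]
    else: s=c["image"]
a=np.hstack([cv2.resize(s[130:210,330:430],(400,320)),cv2.resize(im[180:260,90:190],(400,320))])
cv2.imwrite("pics/c4.png",a[:,:,::-1])
E
```

```text
[0.58471119 0.36020547 0.10499618] [[ 8.74226501e-01  4.85518304e-01 -2.91235679e-05]
 [ 4.85518300e-01 -8.74226499e-01 -8.98608201e-05]
 [-6.90896678e-05  6.44186852e-05 -9.99999996e-01]] [-0.49560874  0.79614875 -0.16495766  1.43121888  0.1473998   0.92637808
 -1.76433558]
scene [[398.6, 182.1], [400.1, 174.3], [385.6, 194.4]]
top [[126.9, 216.4], [123.2, 215.8], [140.4, 229.3]]
```

View pics/c4.png

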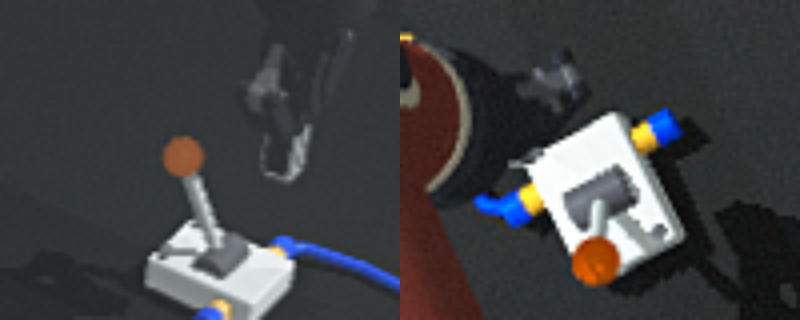

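```bash
python3 - <<'E'
from h import *
from rig import *
T,S=pickle.load(open("top.pkl","rb")),pickle.load(open("scene.pkl","rb"))
print("tip tri",tri(ray(S,400.7,175),ray(T,122,218)),get_gripper_width(),get_finger_force())
w=capture("wrist");M=np.linalg.inv(np.array(w["T_tool_cam"]));K=np.array([[w["fx"],0,w["cx"]],[0,w["fy"],w["cy"]],[0,0,1]])
pts=np.array([[x,0,z] for x in(-.011,0,.011) for z in(0,.012,.025)])
print(cv2.projectPoints(pts,cv2.Rodrigues(M[:3,:3])[0],M[:3,3],K,np.array(w["D"],float))[0][:,0].round(0).tolist())
print(np.array(w["T_tool_cam"]).round(3).tolist())
cv2.imwrite("pics/w3.png",w["image"][:,:,::-1])
E
```

```text
tip tri (array([0.58063291, 0.36546785, 0.09829684]), np.float64(0.0009046231971318303)) 0.00017083260632393967 0.0
[[278.0, 287.0], [278.0, 276.0], [278.0, 265.0], [278.0, 270.0], [278.0, 259.0], [278.0, 249.0], [278.0, 251.0], [278.0, 242.0], [278.0, 233.0]]
[[0.001, -0.947, -0.32, 0.083], [1.0, 0.0, 0.001, -0.0], [-0.001, -0.32, 0.947, -0.147], [0.0, 0.0, 0.0, 1.0]]
```

View pics/w3.png

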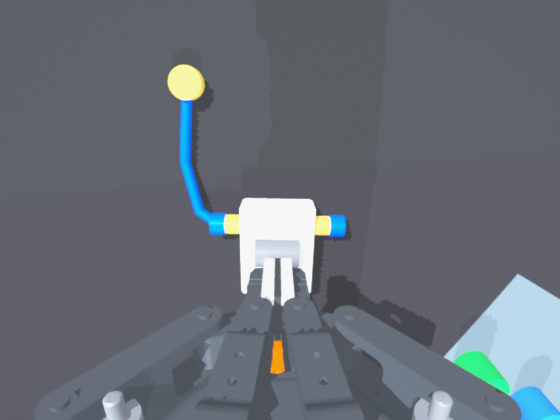

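```bash
python3 - <<'E'
from h import *
from rig import *
V=np.array([.5585,.3457]);a=.507;X=np.array([np.cos(a),np.sin(a)]);Y=np.array([-X[1],X[0]])
p,r=np.array(get_ee_pos()),np.array(get_tcp_rot());w=capture("wrist")
M=np.eye(4);M[:3,:3]=r;M[:3,3]=p;M=np.linalg.inv(M@np.array(w["T_tool_cam"]))
K=np.array([[w["fx"],0,w["cx"]],[0,w["fy"],w["cy"]],[0,0,1]])
pts=np.array([[*(V+.04*X+s*.03*Y),.025] for s in(1,-1)]+[[*(V-.0375*X),.0926]])
print(w["fx"],"far block corners (seen ~ (241,199),(314,199)), ball",cv2.projectPoints(pts,cv2.Rodrigues(M[:3,:3])[0],M[:3,3],K,np.array(w["D"],float))[0][:,0].round(1).tolist(), "seen",blob(w["image"],(7,170,90),(18,255,255)))
at=lambda u,z:[*(V+u*X),z]
movel(at(.036,.105),feed=.1);dwell(.2);f0=np.mean([get_force() for _ in range(5)],0)
z=.105;movel(at(.036,.06),feed=.1);z=.06
print((get_force()-f0).round(1))
while z>.024:
    z-=.002;movel(at(.036,z),feed=.03);f=get_force()-f0
    if f[2]>4: break
print(round(z,3),f.round(1),get_ee_pos(),get_time())
movel(at(.036,.15),feed=.2)
E
```

```text
308.06599703627865 far block corners (seen ~ (241,199),(314,199)), ball [[238.9, 206.6], [316.3, 206.6], [277.7, 350.9]] seen (array([278.9787234 , 351.45744681]), array([273, 341,  12,  32,  94], dtype=int32))
[0.4 0.2 0.9]
0.024 [-0.1 -0.5  1. ] [0.58985349 0.36305666 0.02377132] 28.5667
```

Even with the TCP at 24 mm there is no contact with the 25 mm block, so the actual tips stand well back of the nominal 25 mm overhang. That means the earlier pointing was too high. I'll find the real tip height by a gentle touch on the valve block, which may be touched, then redo the pointing.

```bash
python3 - <<'E'
from h import *
from rig import *
V=np.array([.5585,.3457]);a=.507;X=np.array([np.cos(a),np.sin(a)])
at=lambda u,z:[*(V+u*X),z]
movel(at(.03,.03),feed=.15);dwell(.1);f0=np.mean([get_force() for _ in range(5)],0)
c=capture("scene")["image"][130:210,330:430];d=capture("top")["image"][180:260,90:190]
cv2.imwrite("pics/c5.png",np.hstack([cv2.resize(c,(400,320),interpolation=2),cv2.resize(d,(400,320),interpolation=2)])[:,:,::-1])
z=.03
while z>.004:
    z-=.002;movel(at(.03,z),feed=.04);f=get_force()-f0
    if f[2]>4: break
print(round(z,3),f.round(1),get_ee_pos(),get_time())
movel(at(.03,.06),feed=.2)
E
```

```text
0.018 [-2.5 -2.1 11.5] [0.58511756 0.36054103 0.02039642] 32.0
```

View pics/c5.png

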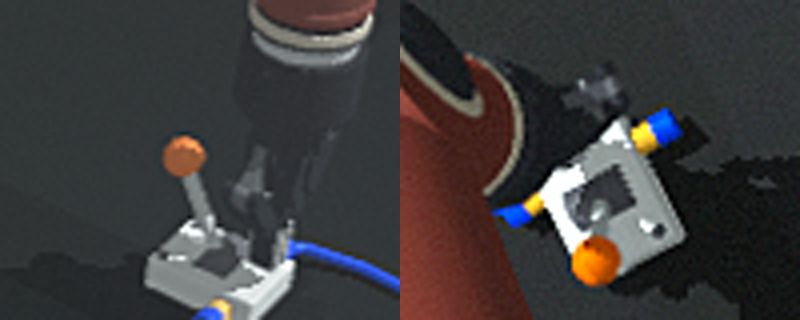

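Contact came at TCP z≈0.0205 on the 25 mm block, so the real tips are only about 4.5 mm ahead of the TCP. That means the earlier pointing was about 4 cm above both targets. The lever hasn't moved, so I'll redo both pointings at a true 2 cm and then push at the corrected height.

```bash
python3 - <<'E'
from h import *
from rig import *
E=[.5015,-.295];G=[.532,.093];V=np.array([.5585,.3457]);a=.507;X=np.array([np.cos(a),np.sin(a)]);R=Rd(a);o=.0045
at=lambda u,z:[*(V+u*X),z]
movel(at(.03,.2),feed=.3)
move_pose([*E,.22],R);movel([*E,.155-o],feed=.1);dwell(.2)
t=get_time();dwell(2.3);print(t,get_time()-t,get_ee_pos(),get_force())
movel([*E,.22],feed=.2);move_pose([*G,.13],R);movel([*G,.06-o],feed=.1);dwell(.2)
t=get_time();dwell(2.3);print(t,get_time()-t,get_ee_pos(),get_force())
movel([*G,.16],feed=.25);move_pose(at(-.09,.16),R);movel(at(-.09,.081),feed=.15)
f0=np.mean([get_force() for _ in range(5)],0);print(get_time())
movel(at(.016,.081),feed=.1);u=.016
while u<.036:
    u+=.003;movel(at(u,.081),feed=.1);f=get_force()-f0;print(round(u,3),f.round(1))
    if f[:2]@X<-8:break
print(get_time())
movel(at(u-.05,.081),feed=.2);movel(at(u-.05,.16),feed=.25)
c=capture("scene")["image"][130:230,320:450];d=capture("top")["image"][180:280,70:200]
cv2.imwrite("pics/c6.png",np.hstack([cv2.resize(c,(400,308)),cv2.resize(d,(400,308))])[:,:,::-1]);print(get_time())
E
```

```text
36.3667 2.299999999999997 [ 0.50149417 -0.29501337  0.15051496] [0.09262199 0.28124908 0.30322064]
41.7417 2.299999999999997 [0.5320112  0.09299536 0.05549888] [-0.34982652 -0.16434992 -0.20089431]
46.15
0.019 [-1.8 -0.7 -1.4]
0.022 [-3.4 -0.5 -0.2]
0.025 [-7.5 -3.   3.6]
48.1083
49.075
```

View pics/c6.png

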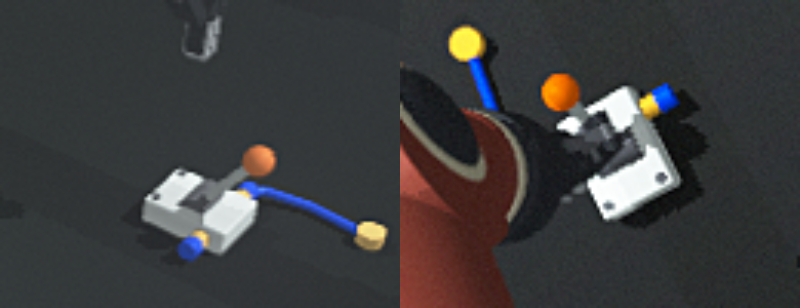

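The lever is over at its far end, having met its stop with about 8 N, and the arm is clear.

```bash
python3 -c "
from rig import *
print(get_time(),close_job())"
```

```text
the job is handed in; nothing more can be done
49.075 None
```

The job was handed in at 49.1 s: I pointed at the e-stop and then the green specimen for 2.3 s each at about 2 cm (repeating a first pass that was about 4 cm up), then pushed the lever to its far stop; before the repeat, a first lever push missed and I touched the valve block once (about 11 N) to find the real fingertip height.

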